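# Hang the weighing pan and zero the treat scale

### The arm

A 7-joint arm with a two-finger parallel gripper is mounted at the origin on the work surface. World frame = base frame: x ahead of the robot, y to its left, z up, the work surface at z = 0. Lengths are in m, angles in rad, forces in N, time in s.
With the tool pointing down it reaches from about 0.4 to 0.85 m from the base axis. Payload 10.4 kg.
Tool frame: the origin (TCP) lies on the centre line of the jaws, within the pads' length; the fingertips stand 19 mm ahead of it and the grasp point (between the pads) is the TCP; z points along the fingers, y is the line along which they close (so a half turn about z gives the same grasp; the last joint's range is limited). The gripper opens to 87 mm and grips with 3 to 60 N. Pads are 19 mm wide; open, the fingers measure 117 mm over their backs; the gripper's body (75 mm by 190 mm) begins 51 mm behind the grasp point.
Start: joints at [-1.219, 0.332, -0.065, 1.46, 0.022, 1.35, -0.088], TCP at [0.229, 0.582, 0.242] pointing down, gripper open.
Joint ranges: [-2.6, 2.6], [-0.5, 2.12], [-1.47, 1.34], [0.16, 2.42], [-1.27, 4.41], [0.06, 2.06], [-2.6, 2.6]. Speed limits (rad/s): [2.22, 2.22, 2.79, 2.79, 3.14, 3.14, 3.14].

### API

Orientations are given as a 3x3 rotation matrix whose columns are the frame's x, y, z axes.
In Python, from cell import r, viewer, ticket, finder gives the robot as it stands.
- The arm moves only by the shell command python3 -m creep 'ROWS' [FORCE]. ROWS is JSON, one flat list of numbers, 7 for each row, row after row: the shift along the tool's x, y, z in units of 25 mm (1.0 is 25 mm), then the turn, a rotation vector about the tool's x, y, z in units of 8 degrees (1.0 is 8 degrees), then the opening, from 0 (shut) to 1 (fully open). A call has 1 to 5 rows; each row is the pose to reach, as a shift and turn from the pose commanded when the call began, along the tool's axes at that moment; what a row does not reach only later rows make up. A row lasts 1/10 s, in which the tool goes at most 50 mm and 8.59 degrees, less where a joint would pass 70% of its speed; a pose out of reach is approached as far as the arm can. A call with a gripper value outside its range is refused whole. The fingers move at their own pace and stop on an object; FORCE is the grip in N (left out, the last holds). Time passes only in rows, so rows that repeat a pose let the fingers close. It gives the time, the measured TCP pose, the force, the opening and the grip force at its end, in the units of the state.
- r.state(): the state, without advancing time (a new reading comes with each control period).
- viewer.capture(name): name is "scene" or "side" or "wrist"; returns a dict with "img" (384x512x3 uint8, blue, green, red), "camera_matrix" (3x3 intrinsics, pixels), "distortion" ([k1, k2, p1, p2, k3] as OpenCV has them; the pictures are not rectified), "extrinsics" (4x4, takes a point from camera to world coordinates). Camera axes: x right, y down, z forward; pixel columns grow to the right and rows downward; lengths in m; the calibration is good to about 2 mm. A picture is of the moment at which its call begins. There is no depth.
- ticket.job_done(): hands the job in; it is judged then, once.
Trained networks look in a picture, given as the dict that the camera call returned (one of the last four; its "shot" number tells which), for a name from the list of things; names that differ only in an ending like _2 or _b are one class to them, and where a whole thing is asked for, a point or a joint stands for the part that bears it (a point fixed in the world has none). Each returns a list of dicts, best first, with "confidence" (0 to 1); they miss things now and then, are a little off and sometimes report something else, mostly with a low value. They report only what shows in the picture. A call takes as long as a camera call. They do not tell look-alikes from the thing itself.
- finder.recognise(picture, thing): "xyz" ([x, y, z] in m, in world coordinates, good to about 4 mm: the middle of the surface that is visible of it).
- finder.pinpoint(picture, thing): "xyz" ([x, y, z] in m, in world coordinates, good to about 4 mm: a listed point, or the origin of a listed thing).
The state is a dict: "time": time; "qpos": joint angles; "joint_vel": joint speeds; "effort": joint torques, N m; "tool_pos": TCP position; "orientation": TCP orientation; "ft_force": force on the tool from outside, world axes, zero at the start; "ft_torque": the same for the moment, N m; "width": finger opening in m; "grasp_force": force on a finger pad.
Only numpy, scipy, OpenCV 4.12 (cv2) and the standard library are available. Lean on these libraries where they do the work, as an engineer would, in place of code of your own. Each camera call takes 0.05 s, during which the arm holds its last target. There are 200 camera calls.

### The job

Hang the empty weighing pan by its hook on the scale's side arm, between the two collars, and ease it down to its natural hang before letting go: its weight is off to one side and it must not swing. Once it hangs still by itself, zero the scale: only one of the two keys on its housing still works, so press slowly and feel for the one that snaps, push that one through its snap and let it come back up; back off from the key that stays soft before it reaches the bottom. Leave the tin, the jar and the chew bone alone.

Things in the scene. Friction and masses are not known exactly. Their poses are not given: they have to be found in the camera images.
- pan: loose steel pan, 0.2-0.34 kg: tray 110 (x) x 90 (y) x 36 mm high; origin: centre of its underside, z up. At its +x end a stem (x 50-55 mm) rises to a downward hook, then a grip tab, all 12 mm wide in y. Its centre of mass is 35 mm to -x of the hook's roof and 122 mm below: hung, it turns about its y axis, tray under the arm, -x end sinking, to rest 0.27 rad from level (friction: +-0.08)
- pan_hook (a point): middle of the underside of the hook's roof, which rests on the arm: 42 mm to +x and 150 mm above the pan's origin. Gap at the roof 16 mm (pan x 34 to 50); the stem bounds it on +x; on -x a lip slants outwards by 25 degrees and ends 21 mm below the roof, where the mouth spans pan x 23 to 50 mm
- pan_tab (a point): grip point in the tab: 42 mm to +x and 187 mm above the pan's origin. The tab is 30 mm (x) x 12 mm (y) x 48 mm high, its top 16 mm above this point; pinch it from above across its y faces (12 mm)
- scale: fixed counter scale, origin on the counter, z up. Housing 110 (x) x 230 (y) x 60 mm high, centred at y = -5 mm. A column 30 x 30 mm at y = -100 mm rises to 221 mm; from it a round level arm, diameter 10 mm, axis 210 mm above the counter, points to -y and ends at y = -250 mm. A base plate 10 mm thick lies under it. Nothing stands above the arm
- seat_mid (a point): top of the arm at the seat, midway between its two collars (22 mm in diameter, 44 mm apart, inside to inside): scale frame x = 0, y = -215 mm, 215 mm above the counter
- key_right (a point): centre of the top face, at rest, of the key nearer the column: scale x = 0, y = +20 mm, 74 mm above the counter. Both keys are square pale caps, 28 x 28 mm, 14 mm proud of the housing; they move straight down 8 mm and spring back. Which of them works differs from run to run and cannot be seen
- key_left (a point): the same for the key farther from the column: scale frame x = 0, y = +75 mm
- snap_key (a joint): travel of the working key, m, 0 up to 0.008 bottomed (its place, right or left, is not told). Its force climbs from 0.6 N to a peak of about 5 N near 2.7 mm, then snaps down to under 1 N near 7 mm; it works once it is 6 mm down
- soft_key (a joint): travel of the worn key, m, 0 up to 0.008 bottomed. No snap: its force grows evenly from 0.6 N to only 2.2 N at the bottom
- tin: loose treat tin, 70 mm in diameter, 100 mm high, origin at the centre of its underside; a bystander
- jar: loose treat jar, 64 mm in diameter, 110 mm high, origin at the centre of its underside; a bystander
- bone: loose chew bone, 118 mm long (x), 50 mm wide, 28 mm high, origin at the centre of its underside; a bystander
There are look-alikes about, which are no part of the job. Several things look just like the pan: the one meant starts farthest to the robot's left.

How it is judged:
On the way, in this order (a step that is already met when the one before it is completed fails the run):
1. the pan hangs by its hook on the arm's seat, let go and still (distance between pan_hook and seat_mid below 0.014 m and height (world z) of pan_hook above 0.205 m and angle between pan's own z axis and vertical below 0.5 rad and angle between the y axis of pan and the y axis of scale, either way round below 0.3 rad and contact force between the fingers and pan below 0.05 N and linear speed of pan below 0.05 m/s and angular speed of pan below 0.4 rad/s), for 0.4 s.
2. with the pan hanging, the key that snaps is pushed through its snap (6 mm down) (value of joint snap_key above 0.006 m and distance between pan_hook and seat_mid below 0.014 m), for 0.04 s.
At the end, for the whole second after the job is handed in: the pan hangs free on the arm with its hook within 14 mm of the middle of the seat, its y axis within 0.3 rad of the arm and its tilt under 0.5 rad, still (under 0.05 m/s and 0.4 rad/s), touched by no finger; both keys are back up (within 1.5 mm) (all of step 1 and value of joint each of snap_key, soft_key below 0.0015 m).
It fails at once if the pan swings on the arm (turns faster than 1.5 rad/s with its hook on the seat) (distance between pan_hook and seat_mid below 0.014 m and angular speed of pan above 1.5 rad/s).
It fails at once if the soft key is pushed to its bottom (more than 6.8 mm down) (value of joint soft_key above 0.0068 m).
It fails at once if the tin is knocked or moved more than 30 mm (distance of tin from where it was at the start of the episode above 0.03 m).
It fails at once if the jar is knocked or moved more than 30 mm (distance of jar from where it was at the start of the episode above 0.03 m).
It fails at once if the chew bone is knocked or moved more than 30 mm (distance of bone from where it was at the start of the episode above 0.03 m).
It also fails if it takes over 67 s, if anything falls off the work surface, if the arm or the gripper's body presses on something with over 40 N, if the wrist force passes 120 N, or if a joint passes its speed limit or range.

## Working session

There is one attempt and no reset: what is moved stays moved. The work goes in short steps, Python scripts to look and compute and a shell command to move; the robot and the scene stay as the last step left them, time stands still between calls to the robot, and variables do not carry over. Pictures are saved under pics/ and viewed, at most 10 in all, crops included, and the job is handed in when it is done.

```bash
ls; mkdir -p pics; python3 - <<'E'
from cell import r,viewer,finder
import cv2,numpy as np
s=r.state();print(s['time'],s['tool_pos'],np.round(s['orientation'],3).tolist(),s['width'],s['ft_force'])
for c in ['scene','side']:
    p=viewer.capture(c);cv2.imwrite(f'pics/{c}0.png',p['img'])
    print(c,np.round(p['extrinsics'],2).tolist())
    for t in ['pan','pan_hook','pan_tab','scale','seat_mid','key_right','key_left','tin','jar','bone']:
        for d in finder.pinpoint(p,t)[:4]: print(t,np.round(d['xyz'],3),round(d['confidence'],2))
print(r.state()['time'])
E
```

```text
pics
0.0 [0.22866543 0.58126802 0.24075146] [[-0.931, 0.366, -0.0], [0.366, 0.931, -0.001], [-0.0, -0.001, -1.0]] 0.08709203505867345 [-0.00503894 -0.6306336  -0.14180978]
scene [[-0.28, 0.77, -0.57, 1.38], [0.96, 0.23, -0.15, 0.18], [0.02, -0.59, -0.81, 1.34], [0.0, 0.0, 0.0, 1.0]]
pan [ 0.707 -0.432  0.001] 0.9
pan [ 0.569 -0.536  0.002] 0.67
pan [ 0.512 -0.304 -0.003] 0.61
pan_hook [ 0.674 -0.412  0.145] 0.93
pan_hook [ 0.614 -0.544  0.151] 0.86
pan_hook [ 0.549 -0.322  0.149] 0.81
pan_tab [ 0.548 -0.329  0.19 ] 0.62
pan_tab [ 0.608 -0.54   0.189] 0.58
pan_tab [ 0.668 -0.411  0.185] 0.55
scale [0.536 0.237 0.001] 0.63
scale [0.616 0.036 0.215] 0.4
seat_mid [0.614 0.038 0.214] 0.59
key_right [0.525 0.248 0.07 ] 0.87
key_left [0.51  0.302 0.077] 0.7
tin [ 0.706 -0.272 -0.003] 0.66
jar [ 0.561  0.448 -0.   ] 0.88
bone [0.372 0.004 0.001] 0.66
side [[0.89, -0.29, 0.35, 0.06], [-0.46, -0.56, 0.69, -1.01], [-0.0, -0.77, -0.63, 1.04], [0.0, 0.0, 0.0, 1.0]]
pan [ 0.51  -0.306  0.002] 0.96
pan [ 0.574 -0.538  0.003] 0.72
pan_hook [ 0.672 -0.413  0.147] 0.79
pan_hook [ 0.55  -0.324  0.148] 0.74
pan_hook [ 0.612 -0.542  0.15 ] 0.63
pan_hook [ 0.705 -0.274 -0.001] 0.53
pan_tab [ 0.673 -0.412  0.19 ] 0.92
pan_tab [ 0.613 -0.541  0.188] 0.72
pan_tab [ 0.546 -0.326  0.189] 0.71
scale [ 0.546 -0.323  0.19 ] 0.66
scale [ 0.54   0.233 -0.001] 0.64
seat_mid [0.618 0.03  0.213] 0.76
key_right [0.528 0.255 0.073] 0.91
key_left [0.51  0.303 0.068] 0.62
tin [ 0.709 -0.277 -0.001] 0.73
jar [ 0.559  0.448 -0.001] 0.71
bone [0.379 0.008 0.003] 0.71
bone [ 0.56   0.45  -0.003] 0.48
1.1
```

View pictures.

View pics/scene0.png

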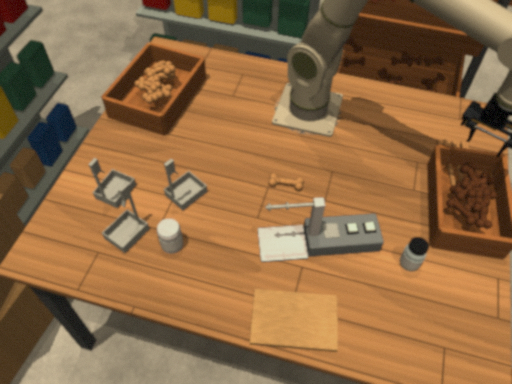

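View pics/side0.png

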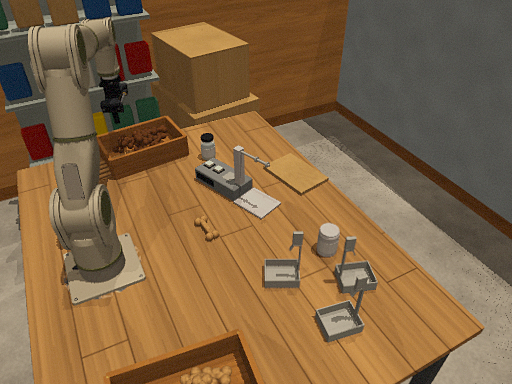

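The scene view shows three look-alike pans on the left; in the image the one nearest the scale, at (187,188), is at world y≈-0.305, so it is the target. The tin is at (170,235), the scale at (330,232), the jar at (413,253) and the bone at (286,182). The side view agrees, with the target pan at (282,272) and its tab at (297,240).

```bash
cat > h.py <<'E'
import numpy as np,sys
from scipy.spatial.transform import Rotation as Ro
from cell import r,viewer,finder
def Rt(yaw_y,tilt=0.):
    """tool down, tool y at heading yaw_y (deg); tilt rad about tool y axis (world axis)"""
    a=np.radians(yaw_y);y=np.array([np.cos(a),np.sin(a),0]);z=np.array([0,0,-1.]);x=np.cross(y,z)
    return Ro.from_rotvec(tilt*y).as_matrix()@np.c_[x,y,z]
def rel(p,R,s=None):
    s=s or r.state();T=np.array(s['orientation'])
    d=T.T@(np.array(p)-s['tool_pos'])/.025
    w=Ro.from_matrix(T.T@R).as_rotvec(degrees=True)/8
    print('row',np.round(np.r_[d,w],3).tolist());return d,w
def show():
    s=r.state();print(round(s['time'],2),np.round(s['tool_pos'],4),'yh',round(float(np.degrees(np.arctan2(s['orientation'][1][1],s['orientation'][0][1]))),2),'z',np.round(np.array(s['orientation'])[:,2],3),'F',np.round(s['ft_force'],2),round(s['width'],4),round(s['grasp_force'],2))
E
python3 -c "
from h import *
rel([.48,.1,.32],Rt(63));rel([.547,-.325,.32],Rt(63))"
```

```text
row [-16.403, -14.249, -3.139, 0.001, -0.0, 0.69]
row [-25.121, -29.088, -3.141, 0.001, -0.0, 0.69]
```

```bash
python3 -m creep '[-2,-1.2,-3,0,0,0.3,1, -16.4,-14.2,-3.2,0,0,0.7,1, -16.4,-14.2,-3.2,0,0,0.7,1, -16.4,-14.2,-3.2,0,0,0.7,1, -16.4,-14.2,-3.2,0,0,0.7,1]'; python3 -m creep '[-6,-8,0,0,0,0.4,1, -6,-8,0,0,0,0.4,1, -6,-8,0,0,0,0.4,1, -6,-8,0,0,0,0.4,1, -6,-8,0,0,0,0.4,1]'; python3 -c "
from h import *
show();rel([.48,.1,.32],Rt(63));rel([.547,-.325,.32],Rt(63))"
```

```text
time: 1.6
tool_pos: [0.3388, 0.3778, 0.2972]
orientation: [[-0.89, 0.455, 0.0], [0.455, 0.89, 0.001], [0.0, 0.001, -1.0]]
ft_force: [0.3, 1.6, 0.0]
width: 0.0872
grasp_force: 0.0
time: 2.1
tool_pos: [0.3806, 0.1313, 0.297]
orientation: [[-0.864, 0.504, 0.001], [0.504, 0.864, 0.001], [0.0, 0.001, -1.0]]
ft_force: [0.9, 0.4, 0.9]
width: 0.087
grasp_force: 0.0
2.1 [0.3806 0.1313 0.297 ] yh 59.73 z [ 0.001  0.001 -1.   ] F [0.88 0.45 0.86] 0.087 0.0
row [-4.064, 0.923, -0.919, 0.008, 0.0, -0.409]
row [-14.949, -12.408, -0.935, 0.008, 0.0, -0.409]
```

```bash
python3 -m creep '[-15,-12.4,-0.9,0,0,-0.4,1, -15,-12.4,-0.9,0,0,-0.4,1, -15,-12.4,-0.9,0,0,-0.4,1, -15,-12.4,-0.9,0,0,-0.4,1, -15,-12.4,-0.9,0,0,-0.4,1]'; python3 -c "
from h import *
show();rel([.547,-.325,.32],Rt(63))"
```

```text
time: 2.6
tool_pos: [0.4669, -0.1032, 0.3089]
orientation: [[-0.89, 0.455, 0.001], [0.455, 0.89, 0.001], [-0.001, 0.001, -1.0]]
ft_force: [0.5, 1.3, -0.2]
width: 0.0873
grasp_force: 0.0
2.6 [ 0.4669 -0.1032  0.3089] yh 62.94 z [ 0.001  0.001 -1.   ] F [ 0.51  1.25 -0.25] 0.0873 0.0
row [-6.889, -6.442, -0.446, 0.009, 0.007, -0.008]
```

```bash
python3 -m creep '[-7.5,-6.2,-0.4,0,0,0,1, -7.5,-6.2,-0.4,0,0,0,1, -7.5,-6.2,-0.4,0,0,0,1, -7.5,-6.2,-0.4,0,0,0,1, -7.5,-6.2,-0.4,0,0,0,1]'; python3 - <<'E'
from h import *
import cv2
show()
for c in ['wrist','wrist','side','scene']:
    p=viewer.capture(c)
    if c=='wrist':cv2.imwrite('pics/wrist1.png',p['img'])
    for t in ['pan','pan_hook','pan_tab']:
        for d in finder.pinpoint(p,t)[:3]:
            x=d['xyz']
            if abs(x[0]-.535)<.06 and abs(x[1]+.31)<.06: print(c,t,np.round(x,4),round(d['confidence'],2))
rel([.547,-.325,.32],Rt(63))
E
```

```text
time: 3.1
tool_pos: [0.5641, -0.3263, 0.3178]
orientation: [[-0.891, 0.454, -0.001], [0.454, 0.891, -0.0], [0.0, -0.001, -1.0]]
ft_force: [0.4, -0.3, 0.9]
width: 0.0874
grasp_force: 0.0
3.1 [ 0.5641 -0.3263  0.3178] yh 62.99 z [-0.001 -0.    -1.   ] F [ 0.42 -0.26  0.91] 0.0874 0.0
wrist pan [ 0.51   -0.3031 -0.0019] 0.72
wrist pan_hook [ 0.5483 -0.3247  0.1508] 0.9
wrist pan_tab [ 0.5498 -0.3245  0.1887] 0.77
wrist pan_tab [ 0.5482 -0.3233  0.1497] 0.48
wrist pan [ 5.099e-01 -3.075e-01  5.000e-04] 0.7
wrist pan_hook [ 0.5489 -0.3254  0.1487] 0.94
wrist pan_tab [ 0.549  -0.3266  0.1836] 0.57
wrist pan_tab [ 0.51   -0.3051  0.003 ] 0.46
side pan [ 0.5102 -0.3038  0.0034] 0.63
side pan_hook [ 0.5487 -0.3232  0.1501] 0.81
side pan_tab [ 0.5495 -0.3227  0.185 ] 0.82
scene pan [ 0.5124 -0.3031  0.0011] 0.77
scene pan_hook [ 0.5484 -0.3234  0.1509] 0.96
scene pan_tab [ 0.5501 -0.3277  0.1904] 0.79
row [0.56, -0.323, -0.062, 0.002, 0.001, -0.007]
```

View pics/wrist1.png

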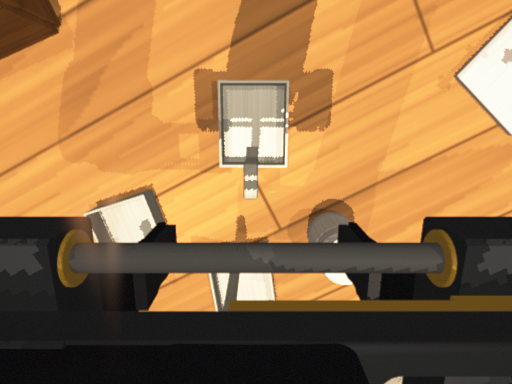

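```bash
python3 -c "
from h import *
rel([.549,-.3245,.187],Rt(62.5))"
```

```text
row [0.499, -0.27, 5.258, 0.002, 0.001, 0.056]
```

The wrist view shows the target pan square to the gripper, with its tray at (253,123) and its tab at (250,182). The jaws line up with the tab, so I descend.

```bash
python3 -m creep '[0.5,-0.27,1.5,0,0,0.05,1, 0.5,-0.27,3,0,0,0.05,1, 0.5,-0.27,4.3,0,0,0.05,1, 0.5,-0.27,5,0,0,0.05,1, 0.5,-0.27,5.26,0,0,0.05,1]'; python3 -m creep '[0,0,0,0,0,0,0.5, 0,0,0,0,0,0,0.3, 0,0,0,0,0,0,0.2, 0,0,0,0,0,0,0.1, 0,0,0,0,0,0,0]' 50;python3 -m creep '[0,0,0,0,0,0,0, 0,0,0,0,0,0,0, 0,0,0,0,0,0,0, 0,0,0,0,0,0,0]'
```

```text
time: 4.4
tool_pos: [0.5482, -0.324, 0.1848]
orientation: [[-0.887, 0.461, -0.003], [0.461, 0.887, 0.001], [0.003, -0.0, -1.0]]
ft_force: [-0.9, 0.1, 0.2]
width: 0.0866
grasp_force: 0.0
time: 4.9
tool_pos: [0.5491, -0.3249, 0.1873]
orientation: [[-0.887, 0.461, 0.001], [0.461, 0.887, -0.0], [-0.001, 0.0, -1.0]]
ft_force: [-0.9, -0.8, 0.4]
width: 0.0548
grasp_force: 0.0
time: 5.3
tool_pos: [0.5489, -0.3247, 0.1868]
orientation: [[-0.887, 0.461, -0.0], [0.461, 0.887, 0.0], [0.0, 0.0, -1.0]]
ft_force: [-0.1, -0.4, 0.4]
width: 0.0228
grasp_force: 0.0
```

```bash
python3 -m creep '[0,0,0,0,0,0,0, 0,0,0,0,0,0,0, 0,0,0,0,0,0,0, 0,0,0,0,0,0,0]';python3 -m creep '[0,0,-0.4,0,0,0,0, 0,0,-1.2,0,0,0,0, 0,0,-2.4,0,0,0,0, 0,0,-3.6,0,0,0,0, 0,0,-4.4,0,0,0,0]'; python3 -c "
from h import *
show()
s=r.state();p=viewer.capture('side')
import cv2;cv2.imwrite('pics/side2.png',p['img'])
for c in ['side','scene']:
  p=viewer.capture(c)
  for t in ['pan','pan_hook','pan_tab','seat_mid','key_right','key_left']:
    for d in finder.pinpoint(p,t)[:3]: print(c,t,np.round(d['xyz'],4),round(d['confidence'],2))
"
```

```text
time: 5.7
tool_pos: [0.5489, -0.3247, 0.1868]
orientation: [[-0.887, 0.461, 0.0], [0.461, 0.887, 0.0], [0.0, 0.0, -1.0]]
ft_force: [1.0, -0.6, 0.3]
width: 0.0116
grasp_force: 50.0
time: 6.2
tool_pos: [0.5489, -0.3251, 0.2995]
orientation: [[-0.887, 0.462, 0.002], [0.462, 0.887, -0.001], [-0.002, 0.0, -1.0]]
ft_force: [0.9, 0.3, -3.4]
width: 0.0114
grasp_force: 50.0
6.2 [ 0.5489 -0.3251  0.2995] yh 62.51 z [ 0.002 -0.001 -1.   ] F [ 0.9   0.34 -3.39] 0.0114 50.0
side pan [ 0.716  -0.4286  0.0019] 0.94
side pan [ 0.5717 -0.5365  0.0014] 0.9
side pan [ 0.5151 -0.3085  0.114 ] 0.85
side pan_hook [ 0.5478 -0.3255  0.2645] 0.94
side pan_hook [ 0.6119 -0.5449  0.1486] 0.59
side pan_tab [ 0.6719 -0.4144  0.1886] 0.73
side pan_tab [ 0.5439 -0.3247  0.304 ] 0.67
side seat_mid [0.6172 0.031  0.2097] 0.98
side key_right [0.5255 0.2513 0.0752] 0.81
side key_right [ 0.7075 -0.275  -0.0011] 0.58
side key_left [0.5102 0.2981 0.0733] 0.65
scene pan [ 7.102e-01 -4.289e-01  7.000e-04] 0.85
scene pan [ 0.5666 -0.5336  0.0024] 0.81
scene pan [ 0.5139 -0.3028  0.1081] 0.64
scene pan_hook [ 0.6712 -0.4146  0.1459] 0.95
scene pan_hook [ 0.6129 -0.5437  0.152 ] 0.93
scene pan_hook [ 0.544  -0.3228  0.2586] 0.74
scene pan_tab [ 0.5486 -0.3247  0.2982] 0.95
scene pan_tab [ 0.673  -0.4151  0.184 ] 0.86
scene pan_tab [ 0.6109 -0.5399  0.1906] 0.65
scene seat_mid [0.6129 0.0358 0.2155] 0.7
scene key_right [0.5274 0.2504 0.0729] 0.89
scene key_left [0.5102 0.3027 0.0749] 0.77
```

```bash
python3 -c "
from h import *
rel([.66,-.075,.33],Rt(112.4));rel([.66,-.075,.33],Rt(112.4,-.27))"
```

```text
row [0.665, 10.914, -1.333, 0.001, -0.002, -6.235]
row [0.665, 10.914, -1.333, -0.841, -1.811, -6.196]
```

View pics/side2.png

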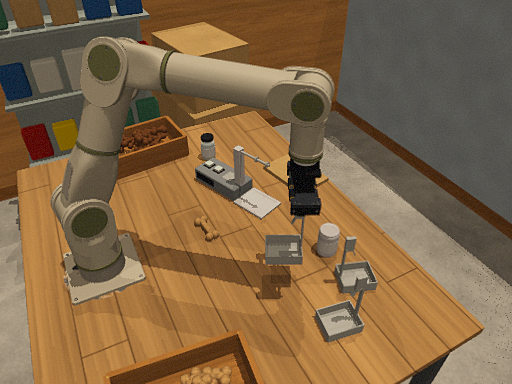

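The pan is held level at (284,249), and its tab at (303,205) is in the jaws. Next I carry it to just beyond the arm's free end, turning it on the way.

```bash
python3 -m creep '[0.1,1,-1.3,0,0,-0.6,0, 0.2,2.2,-1.3,0,0,-1.2,0, 0.3,3.4,-1.3,0,0,-1.9,0, 0.4,4.6,-1.3,0,0,-2.6,0, 0.45,5.6,-1.3,0,0,-3.2,0]'; python3 -c "
from h import *
show();rel([.66,-.075,.33],Rt(112.4));rel([.66,-.075,.33],Rt(112.4,-.27))"
```

```text
time: 7.45
tool_pos: [0.6042, -0.1934, 0.3294]
orientation: [[-1.0, 0.028, 0.0], [0.028, 1.0, 0.001], [-0.0, 0.001, -1.0]]
ft_force: [0.3, 1.5, -4.4]
width: 0.0113
grasp_force: 50.0
7.45 [ 0.6042 -0.1934  0.3294] yh 88.42 z [ 0.     0.001 -1.   ] F [ 0.29  1.47 -4.45] 0.0113 50.0
row [-2.101, 4.796, -0.022, 0.004, 0.003, -2.997]
row [-2.101, 4.796, -0.022, -0.401, -1.902, -2.979]
```

```bash
python3 -m creep '[-0.4,1,0,0,0,-0.6,0, -0.9,2.1,0,0,0,-1.3,0, -1.4,3.2,0,0,0,-2,0, -1.8,4.2,0,0,0,-2.6,0, -2.1,4.8,0,0,0,-3,0]';python3 -m creep '[0,0,0,0,-0.4,0,0, 0,0,0,0,-0.8,0,0, 0,0,0,0,-1.2,0,0, 0,0,0,0,-1.6,0,0, 0,0,0,0,-1.93,0,0]'; python3 - <<'E'
from h import *
import cv2
show();A={}
for c in ['side','scene','wrist']*3:
  p=viewer.capture(c)
  if c=='wrist': cv2.imwrite('pics/wrist3.png',p['img'])
  for t in ['pan','pan_hook','pan_tab','scale','seat_mid','key_right','key_left']:
    for d in finder.pinpoint(p,t)[:3]:
      if d['xyz'][1]>-.15: A.setdefault((t,c),[]).append(np.r_[d['xyz'],d['confidence']])
for k in sorted(A): print(k,len(A[k]),np.round(np.median(A[k],0),4),np.round(np.std(A[k],0)[:3],4))
E
```

```text
time: 7.95
tool_pos: [0.6607, -0.0742, 0.329]
orientation: [[-0.924, -0.382, -0.0], [-0.382, 0.924, 0.001], [-0.0, 0.001, -1.0]]
ft_force: [-0.3, -1.3, -2.8]
width: 0.0116
grasp_force: 50.0
time: 8.45
tool_pos: [0.6596, -0.0776, 0.3293]
orientation: [[-0.893, -0.376, 0.248], [-0.362, 0.927, 0.101], [-0.268, 0.0, -0.963]]
ft_force: [-0.3, -0.3, -2.8]
width: 0.0115
grasp_force: 50.0
8.45 [ 0.6596 -0.0776  0.3293] yh 112.09 z [ 0.248  0.101 -0.963] F [-0.25 -0.32 -2.79] 0.0115 50.0
('key_left', 'scene') 5 [0.5113 0.3012 0.074  0.64  ] [0.041  0.1029 0.0576]
('key_left', 'side') 4 [0.5104 0.3052 0.0705 0.715 ] [0.0221 0.0622 0.032 ]
('key_right', 'scene') 4 [0.5264 0.2494 0.0716 0.625 ] [0.007  0.0238 0.0023]
('key_right', 'side') 5 [0.527  0.2524 0.0738 0.62  ] [0.0362 0.1332 0.0697]
('pan', 'scene') 3 [ 0.6704 -0.072   0.141   0.64  ] [0.001  0.0011 0.0026]
('pan', 'side') 3 [ 0.6677 -0.0753  0.1391  0.67  ] [0.0006 0.0005 0.0006]
('pan', 'wrist') 6 [ 0.6653 -0.0743  0.1372  0.68  ] [0.0472 0.1155 0.1088]
('pan_hook', 'scene') 2 [ 0.667  -0.0723  0.2932  0.92  ] [0.0011 0.0008 0.0007]

[... 166 characters left out ...]
_tab', 'scene') 3 [ 0.661  -0.0819  0.33    0.95  ] [0.0001 0.0006 0.0006]
('pan_tab', 'side') 3 [ 0.6586 -0.0778  0.332   0.57  ] [0.0011 0.0011 0.0012]
('pan_tab', 'wrist') 4 [ 0.6598 -0.0771  0.3264  0.845 ] [0.0031 0.0022 0.0134]
('scale', 'scene') 5 [0.5324 0.2372 0.0007 0.66  ] [0.0627 0.1012 0.029 ]
('scale', 'side') 3 [ 5.382e-01  2.370e-01 -4.000e-04  5.700e-01] [0.0005 0.0008 0.0004]
('scale', 'wrist') 3 [0.5393 0.2342 0.0024 0.83  ] [0.0003 0.0019 0.0021]
('seat_mid', 'scene') 4 [0.614  0.0346 0.2124 0.73  ] [0.0399 0.0938 0.0626]
('seat_mid', 'side') 3 [0.6177 0.0305 0.2117 0.69  ] [0.0004 0.0015 0.0014]
('seat_mid', 'wrist') 3 [0.6152 0.0309 0.2151 0.91  ] [0.0012 0.0011 0.0013]
```

```bash
cat >> h.py <<'E'
def scale():
    m=np.array([[0,-.215],[0,.02],[0,.075],[0,0]]);w=np.array([[.6156,.0325],[.5267,.2510],[.5107,.3020],[.5375,.2355]])
    U,_,V=np.linalg.svd((m-m.mean(0)).T@(w-w.mean(0)))
    a=np.arctan2(*(lambda d:(d[1],d[0]))(((m-m.mean(0))[:,1:]*(w-w.mean(0))).sum(0)))  # heading of y
    R=np.array([[np.sin(a),np.cos(a)],[-np.cos(a),np.sin(a)]])
    t=w.mean(0)-R@m.mean(0);return np.degrees(a),(lambda q:R@np.array(q)+t)
E
python3 - <<'E'
from h import *
h,f=scale();print(h,[np.round(f(q),4) for q in [(0,-.215),(0,.02),(0,.075),(0,0)]])
R=Rt(h,-.27);s=f((0,-.215))
for z in [.258,.215]:
    p=np.r_[s,z]-.037*R[:,2];print(p);rel(p,R)
p=np.r_[f((0,-.33)),.258]-.037*R[:,2];print(p);rel(p,R)
E
```

```text
111.44900776056235 [array([0.6153, 0.0331]), array([0.5293, 0.2518]), array([0.5092, 0.303 ]), array([0.5367, 0.2332])]
[0.60608894 0.02945362 0.29365952]
row [0.754, 4.76, 1.271, 0.023, -0.004, 0.082]
[0.60608894 0.02945362 0.25065952]
row [1.212, 4.76, 2.929, 0.023, -0.004, 0.082]
[ 0.64814134 -0.07758186  0.29365952]
row [0.807, 0.16, 1.256, 0.023, -0.004, 0.082]
```

View pics/wrist3.png

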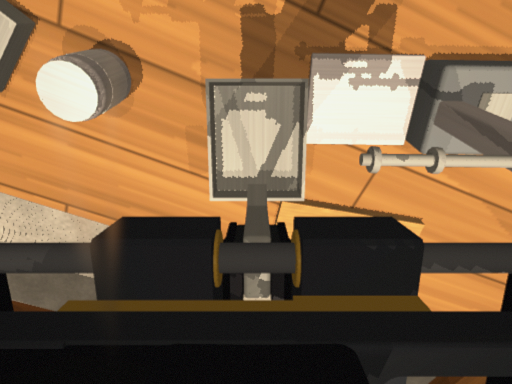

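The wrist view shows the arm level in the picture, with its collars at (371,159) and (437,159) beside the pan. I lower the pan and then slide it in along the arm.

```bash
python3 -m creep '[0.3,0.05,0.4,0,0,0.03,0, 0.6,0.1,0.9,0,0,0.06,0, 0.8,0.16,1.26,0,0,0.08,0, 0.8,0.16,1.26,0,0,0.08,0]';python3 -m creep '[0,0.5,0,0,0,0,0, 0,1.1,0,0,0,0,0, 0,1.8,0,0,0,0,0, 0,2.4,0,0,0,0,0, 0,3,0,0,0,0,0]';python3 -m creep '[0,0.5,0,0,0,0,0, 0,1,0,0,0,0,0, 0,1.4,0,0,0,0,0, 0,1.6,0,0,0,0,0, 0,1.6,0,0,0,0,0]'; python3 - <<'E'
from h import *
import cv2
show();A={}
h,f=scale();R=Rt(h,-.27);s=f((0,-.215));p=np.r_[s,.258]-.037*R[:,2];rel(p,R)
for c in ['side','scene','wrist']*2:
  p=viewer.capture(c)
  cv2.imwrite(f'pics/{c}4.png',p['img'])
  for t in ['pan','pan_hook','pan_tab','seat_mid']:
    for d in finder.pinpoint(p,t)[:3]:
      if d['xyz'][1]>-.1 and d['xyz'][1]<.1: A.setdefault((t,c),[]).append(np.r_[d['xyz'],d['confidence']])
for k in sorted(A): print(k,len(A[k]),np.round(np.median(A[k],0),4),np.round(np.std(A[k],0)[:3],4))
a=[cv2.imread('pics/wrist4.png'),cv2.resize(cv2.imread('pics/side4.png')[110:230,190:350],(512,384),interpolation=2)]
cv2.imwrite('pics/c4.png',cv2.resize(np.hstack(a),(800,300)))
E
```

```text
time: 12.45
tool_pos: [0.6475, -0.0772, 0.2922]
orientation: [[-0.898, -0.367, 0.244], [-0.353, 0.93, 0.101], [-0.264, 0.004, -0.964]]
ft_force: [-0.4, -0.4, -3.3]
width: 0.0118
grasp_force: 50.0
time: 12.95
tool_pos: [0.6208, -0.0061, 0.2949]
orientation: [[-0.896, -0.367, 0.248], [-0.353, 0.93, 0.101], [-0.268, 0.003, -0.964]]
ft_force: [0.0, 0.1, -3.0]
width: 0.0117
grasp_force: 50.0
time: 13.45
tool_pos: [0.6061, 0.0305, 0.2944]
orientation: [[-0.896, -0.368, 0.247], [-0.354, 0.93, 0.101], [-0.267, 0.003, -0.964]]
ft_force: [-1.0, 0.3, -3.9]
width: 0.0119
grasp_force: 50.0
13.45 [0.6061 0.0305 0.2944] yh 111.59 z [ 0.247  0.101 -0.964] F [-0.96  0.28 -3.93] 0.0119 50.0
row [0.022, -0.038, 0.024, 0.027, 0.001, 0.01]
('pan', 'scene') 3 [0.6141 0.0326 0.1036 0.58  ] [0.0015 0.0011 0.0733]
('pan', 'side') 2 [0.612  0.0336 0.1034 0.745 ] [0.0001 0.0004 0.0001]
('pan', 'wrist') 2 [0.6117 0.0306 0.1018 0.745 ] [0.0003 0.0014 0.0022]
('pan_hook', 'scene') 2 [0.6148 0.0334 0.2578 0.765 ] [0.001  0.0011 0.0012]
('pan_hook', 'side') 2 [0.615  0.0308 0.256  0.64  ] [0.0001 0.001  0.    ]
('pan_hook', 'wrist') 2 [0.6134 0.0316 0.2569 0.75  ] [0.0007 0.0004 0.0026]
('pan_tab', 'scene') 2 [0.6082 0.0241 0.2948 0.76  ] [0.0027 0.0005 0.0025]
('pan_tab', 'side') 2 [0.6028 0.0278 0.2941 0.83  ] [0.002  0.0019 0.0008]
('pan_tab', 'wrist') 2 [0.6066 0.0288 0.2901 0.82  ] [0.0001 0.0002 0.0001]
('seat_mid', 'scene') 3 [0.613  0.0341 0.2142 0.73  ] [0.0034 0.0051 0.0378]
('seat_mid', 'side') 2 [0.6162 0.0308 0.2138 0.745 ] [0.0031 0.0017 0.0025]
('seat_mid', 'wrist') 2 [0.614  0.031  0.2152 0.855 ] [0.0017 0.0011 0.0013]
```

View pics/c4.png

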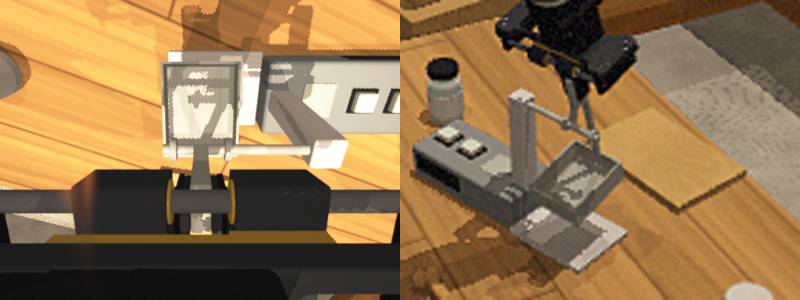

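In the wrist half the hook stem at x≈201 is centred between the collars at 172 and 228, and the side half shows the arm between the hook and the tray. I lower it slowly and watch the force.

```bash
python3 -m creep '[0.09,-0.02,0.3,0,0,0,0, 0.18,-0.04,0.65,0,0,0,0, 0.26,-0.04,0.95,0,0,0,0, 0.34,-0.04,1.2,0,0,0,0, 0.385,-0.04,1.39,0,0,0,0]';python3 -m creep '[0.01,0,0.04,0,0,0,0, 0.02,0,0.08,0,0,0,0, 0.03,0,0.11,0,0,0,0, 0.03,0,0.11,0,0,0,0]';python3 -m creep '[0.01,0,0.04,0,0,0,0, 0.02,0,0.07,0,0,0,0, 0.02,0,0.07,0,0,0,0]'
```

```text
time: 15.45
tool_pos: [0.6062, 0.0286, 0.2569]
orientation: [[-0.897, -0.367, 0.246], [-0.353, 0.93, 0.1], [-0.265, 0.003, -0.964]]
ft_force: [-0.6, -0.0, -2.6]
width: 0.0118
grasp_force: 50.0
time: 15.85
tool_pos: [0.6065, 0.0286, 0.2552]
orientation: [[-0.897, -0.367, 0.247], [-0.353, 0.93, 0.1], [-0.267, 0.003, -0.964]]
ft_force: [0.4, -0.2, -3.1]
width: 0.0118
grasp_force: 50.0
time: 16.15
tool_pos: [0.6064, 0.0286, 0.2532]
orientation: [[-0.897, -0.367, 0.247], [-0.353, 0.93, 0.1], [-0.266, 0.003, -0.964]]
ft_force: [-0.7, 0.9, -3.2]
width: 0.0115
grasp_force: 50.0
```

```bash
python3 -m creep '[0.01,0,0.04,0,0,0,0, 0.01,0,0.04,0,0,0,0]';python3 -m creep '[0.01,0,0.04,0,0,0,0, 0.01,0,0.04,0,0,0,0]';python3 -m creep '[0.01,0,0.04,0,0,0,0, 0.01,0,0.04,0,0,0,0]'
```

```text
time: 16.35
tool_pos: [0.6064, 0.0286, 0.2521]
orientation: [[-0.897, -0.367, 0.246], [-0.353, 0.93, 0.1], [-0.266, 0.003, -0.964]]
ft_force: [0.8, 0.5, -3.5]
width: 0.0117
grasp_force: 50.0
time: 16.55
tool_pos: [0.6064, 0.0286, 0.251]
orientation: [[-0.897, -0.367, 0.246], [-0.353, 0.93, 0.1], [-0.266, 0.003, -0.964]]
ft_force: [0.0, -0.1, -3.9]
width: 0.0117
grasp_force: 50.0
time: 16.75
tool_pos: [0.6066, 0.0287, 0.2505]
orientation: [[-0.897, -0.367, 0.247], [-0.353, 0.93, 0.101], [-0.267, 0.003, -0.964]]
ft_force: [-2.1, -0.5, -0.2]
width: 0.0115
grasp_force: 50.0
```

Contact: the arm now carries nearly all of the weight. I relax the grip so the pan can settle between the pads, then check.

```bash
python3 -m creep '[0,0,0,0,0,0,0, 0,0,0,0,0,0,0, 0,0,0,0,0,0,0]' 20;python3 -m creep '[0,0,0,0,0,0,0, 0,0,0,0,0,0,0, 0,0,0,0,0,0,0, 0,0,0,0,0,0,0]' 3; python3 - <<'E'
from h import *
import cv2
show();A={}
for c in ['side','scene','wrist']:
  p=viewer.capture(c)
  cv2.imwrite(f'pics/{c}5.png',p['img'])
  for t in ['pan','pan_hook','seat_mid']:
    for d in finder.pinpoint(p,t)[:3]:
      if d['xyz'][1]>-.1 and d['xyz'][1]<.1: print(t,c,np.round(d['xyz'],4),d['confidence'])
show()
E
```

```text
time: 17.05
tool_pos: [0.6066, 0.0287, 0.2505]
orientation: [[-0.897, -0.367, 0.247], [-0.353, 0.93, 0.101], [-0.267, 0.003, -0.964]]
ft_force: [-2.7, -0.3, 2.8]
width: 0.0115
grasp_force: 20.0
time: 17.45
tool_pos: [0.6067, 0.0287, 0.2504]
orientation: [[-0.897, -0.367, 0.247], [-0.353, 0.93, 0.1], [-0.267, 0.003, -0.964]]
ft_force: [-1.8, -0.7, 3.3]
width: 0.0116
grasp_force: 3.0
17.45 [0.6067 0.0287 0.2504] yh 111.51 z [ 0.247  0.1   -0.964] F [-1.81 -0.7   3.26] 0.0116 3.0
pan side [0.6123 0.0312 0.0636] 0.61
pan_hook side [0.6165 0.0337 0.2141] 0.71
seat_mid side [0.6192 0.0309 0.2135] 0.6
pan scene [0.6163 0.029  0.0586] 0.88
pan_hook scene [0.6137 0.0343 0.2151] 0.75
seat_mid scene [0.6155 0.0376 0.2124] 0.88
pan wrist [0.6144 0.0294 0.0586] 0.67
pan_hook wrist [0.6149 0.0338 0.2128] 0.71
seat_mid wrist [0.6148 0.0327 0.2131] 0.95
18.05 [0.6066 0.0287 0.2502] yh 111.51 z [ 0.247  0.1   -0.964] F [-0.95 -0.59  3.94] 0.0118 3.0
```

```bash
python3 -m creep '[0,0,0,0,0,0,0.16, 0,0,0,0,0,0,0.18, 0,0,0,0,0,0,0.22, 0,0,0,0,0,0,0.28]';python3 -m creep '[0,0,0,0,0,0,0.4, 0,0,0,0,0,0,0.5, 0,0,0,0,0,0,0.55, 0,0,0,0,0,0,0.55]'; python3 - <<'E'
from h import *
import cv2
show()
for c in ['side','scene','wrist']:
  p=viewer.capture(c)
  cv2.imwrite(f'pics/{c}6.png',p['img'])
  for t in ['pan','pan_hook','pan_tab','seat_mid']:
    for d in finder.pinpoint(p,t)[:3]:
      if d['xyz'][1]>-.1 and d['xyz'][1]<.1: print(t,c,np.round(d['xyz'],4),d['confidence'])
a=[cv2.imread('pics/wrist6.png'),cv2.resize(cv2.imread('pics/side6.png')[110:230,190:350],(512,384),interpolation=2)]
cv2.imwrite('pics/c6.png',cv2.resize(np.hstack(a),(800,300)))
s=r.state();T=np.array(s['orientation']);print('up',T.T@[0,0,1])
E
```

```text
time: 18.45
tool_pos: [0.6063, 0.0287, 0.2499]
orientation: [[-0.897, -0.367, 0.246], [-0.353, 0.93, 0.1], [-0.266, 0.003, -0.964]]
ft_force: [-0.3, 0.1, 0.5]
width: 0.021
grasp_force: 0.0
time: 18.85
tool_pos: [0.6065, 0.0287, 0.2502]
orientation: [[-0.897, -0.367, 0.247], [-0.353, 0.93, 0.1], [-0.266, 0.003, -0.964]]
ft_force: [-0.1, 0.5, -0.3]
width: 0.0449
grasp_force: 0.0
18.85 [0.6065 0.0287 0.2502] yh 111.51 z [ 0.247  0.1   -0.964] F [-0.08  0.48 -0.31] 0.0449 0.0
pan side [0.6173 0.0315 0.0633] 0.62
pan_hook side [0.614  0.0302 0.2126] 0.77
pan_tab side [0.6042 0.0282 0.2487] 0.63
seat_mid side [0.6207 0.0292 0.2153] 0.85
pan scene [0.6134 0.032  0.0596] 0.62
pan_hook scene [0.6144 0.0355 0.2124] 0.89
pan_tab scene [0.6048 0.0239 0.2523] 0.81
seat_mid scene [0.6131 0.0352 0.2134] 0.81
pan wrist [0.612  0.0312 0.0567] 0.79
pan_hook wrist [0.6136 0.0301 0.2133] 0.7
pan_tab wrist [0.6023 0.029  0.2479] 0.89
seat_mid wrist [0.6151 0.0286 0.2143] 0.62
up [-0.26627255  0.00304716 -0.96389296]
```

View pics/c6.png

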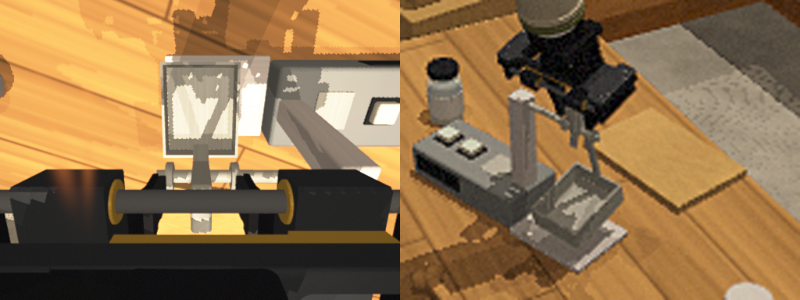

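It hangs still on its own: the hook is between the collars, the tray is at (200,110), and the forces are about 0. I retreat along the fingers.

```bash
python3 -m creep '[0,0,-0.3,0,0,0,0.55, 0,0,-0.8,0,0,0,0.55, 0,0,-1.6,0,0,0,0.55, 0,0,-2.6,0,0,0,0.55, 0,0,-3.4,0,0,0,0.55]'; python3 - <<'E'
from h import *
show()
h,f=scale();a=f((0,.02));rel(np.r_[a,.34],Rt(h-90))
p=viewer.capture('side')
for t in ['pan','pan_hook','pan_tab']:
    for d in finder.pinpoint(p,t)[:3]:
      if d['xyz'][1]>-.1 and d['xyz'][1]<.1: print(t,np.round(d['xyz'],4),d['confidence'])
E
```

```text
time: 20.1
tool_pos: [0.5854, 0.0196, 0.3347]
orientation: [[-0.897, -0.366, 0.248], [-0.352, 0.931, 0.101], [-0.268, 0.003, -0.963]]
ft_force: [0.1, 0.7, 0.1]
width: 0.0482
grasp_force: 0.0
20.1 [0.5854 0.0196 0.3347] yh 111.47 z [ 0.248  0.101 -0.963] F [0.13 0.72 0.12] 0.0482 0.0
row [-1.317, 9.465, 0.174, 1.541, 1.509, 11.175]
pan [0.6144 0.0312 0.06  ] 0.75
pan_hook [0.6178 0.0299 0.2172] 0.85
pan_tab [0.6062 0.0256 0.2505] 0.76
```

```bash
python3 -m creep '[-1.3,9.5,0.1,1.54,1.51,11.2,0, -1.3,9.5,0.1,1.54,1.51,11.2,0, -1.3,9.5,0.1,1.54,1.51,11.2,0, -1.3,9.5,0.1,1.54,1.51,11.2,0, -1.3,9.5,0.1,1.54,1.51,11.2,0]' 20; python3 - <<'E'
from h import *
show()
h,f=scale();a=f((0,.02));rel(np.r_[a,.2],Rt(h-90))
E
```

```text
time: 20.8
tool_pos: [0.5347, 0.226, 0.3375]
orientation: [[-0.953, 0.251, 0.168], [0.256, 0.966, 0.013], [-0.159, 0.055, -0.986]]
ft_force: [0.8, -0.3, 0.2]
width: 0.0157
grasp_force: 0.0
20.8 [0.5347 0.226  0.3375] yh 75.45 z [ 0.168  0.013 -0.986] F [ 0.79 -0.3   0.22] 0.0157 0.0
row [1.346, 0.641, 5.4, 0.905, 0.875, 6.702]
```

```bash
python3 -m creep '[1.3,0.6,5.4,0.9,0.87,6.7,0, 1.3,0.6,5.4,0.9,0.87,6.7,0, 1.3,0.6,5.4,0.9,0.87,6.7,0, 1.3,0.6,5.4,0.9,0.87,6.7,0, 1.3,0.6,5.4,0.9,0.87,6.7,0]';  python3 - <<'E'
from h import *
show()
h,f=scale();a=f((0,.02));rel(np.r_[a,.2],Rt(h-90))
E
```

```text
time: 21.3
tool_pos: [0.5298, 0.2492, 0.1982]
orientation: [[-0.542, 0.839, 0.033], [0.84, 0.543, -0.013], [-0.029, 0.021, -0.999]]
ft_force: [-0.1, 0.5, 1.5]
width: 0.0001
grasp_force: 0.0
21.3 [0.5298 0.2492 0.1982] yh 32.9 z [ 0.033 -0.013 -0.999] F [-0.14  0.5   1.48] 0.0001 0.0
row [0.093, 0.042, -0.075, 0.17, 0.19, 1.429]
```

```bash
python3 -m creep '[0.1,0.04,-0.1,0.17,0.19,1.43,0, 0.1,0.04,-0.1,0.17,0.19,1.43,0, 0.1,0.04,-0.1,0.17,0.19,1.43,0]';  python3 - <<'E'
from h import *
import cv2
for c in ['wrist','side','scene']*2:
  p=viewer.capture(c)
  cv2.imwrite(f'pics/{c}7.png',p['img'])
  for t in ['key_right','key_left']:
    for d in finder.pinpoint(p,t)[:2]:
      if abs(d['xyz'][2]-.074)<.02:print(c,t,np.round(d['xyz'],4),d['confidence'])
show()
h,f=scale();a=f((0,.02));rel(np.r_[a,.103],Rt(h-90))
E
```

```text
time: 21.6
tool_pos: [0.5303, 0.2516, 0.2023]
orientation: [[-0.369, 0.929, 0.003], [0.929, 0.369, 0.001], [-0.0, 0.004, -1.0]]
ft_force: [0.0, -0.8, 0.1]
width: 0.0005
grasp_force: 0.0
side key_right [0.529  0.2534 0.0741] 0.7
side key_left [0.5078 0.304  0.0724] 0.71
scene key_right [0.5282 0.2522 0.0724] 0.73
scene key_left [0.5098 0.3032 0.071 ] 0.79
side key_right [0.5249 0.2524 0.0722] 0.97
side key_left [0.508  0.3034 0.0729] 0.63
scene key_right [0.5247 0.2505 0.0711] 0.97
scene key_left [0.5105 0.3036 0.0711] 0.94
22.5 [0.5305 0.252  0.2033] yh 21.73 z [ 0.005  0.003 -1.   ] F [-0.02  0.06  1.19] 0.0005 0.0
row [0.009, -0.068, 4.01, 0.038, -0.005, 0.035]
```

View pics/wrist7.png

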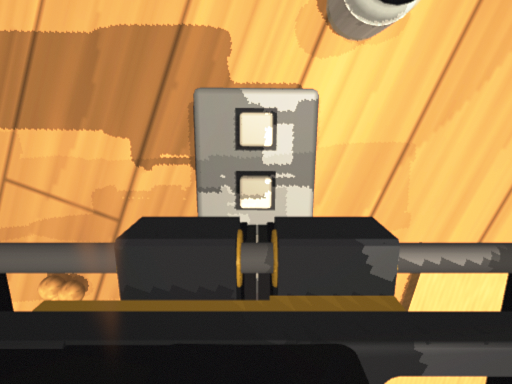

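The wrist view shows both keys, at (256,130) and (256,191), in line with the finger seam at x≈257. I descend onto the nearer one, key_right.

```bash
python3 -m creep '[0,-0.1,1.3,0,0,0,0, 0,-0.1,2.8,0,0,0,0, 0,-0.1,3.7,0,0,0,0, 0,-0.1,4.06,0,0,0,0, 0,-0.1,4.06,0,0,0,0]'|egrep 'tool_pos|force'; python3 -m creep '[0,0,0.1,0,0,0,0, 0,0,0.2,0,0,0,0, 0,0,0.2,0,0,0,0]'|egrep 'tool_pos|ft_force';python3 -m creep '[0,0,0.04,0,0,0,0, 0,0,0.04,0,0,0,0]'|egrep 'tool_pos|ft_force';python3 -m creep '[0,0,0.04,0,0,0,0, 0,0,0.04,0,0,0,0]'|egrep 'tool_pos|ft_force'
```

```text
tool_pos: [0.5282, 0.251, 0.101]
ft_force: [0.2, 0.3, 1.1]
grasp_force: 0.0
tool_pos: [0.529, 0.2516, 0.0974]
ft_force: [0.2, 0.3, -0.1]
tool_pos: [0.5287, 0.2514, 0.0959]
ft_force: [-0.3, 0.7, -0.1]
tool_pos: [0.5286, 0.2513, 0.0947]
ft_force: [0.8, -0.0, -0.4]
```

```bash
for i in 1 2 3 4; do python3 -m creep '[0,0,0.04,0,0,0,0, 0,0,0.04,0,0,0,0]'|egrep 'tool_pos|ft_force';done
```

```text
tool_pos: [0.5287, 0.2513, 0.0936]
ft_force: [-0.5, 0.2, -0.6]
tool_pos: [0.5287, 0.2513, 0.0928]
ft_force: [-0.8, 0.3, 1.7]
tool_pos: [0.5288, 0.2513, 0.0919]
ft_force: [-2.1, -1.5, 4.2]
tool_pos: [0.5288, 0.2513, 0.0908]
ft_force: [-2.1, -0.1, 5.4]
```

At about 2.5 mm of travel this key pushes back with 5.4 N, far above the soft key's 2.2 N, so it is the one that snaps. I push it through.

```bash
for i in 1 2; do python3 -m creep '[0,0,0.04,0,0,0,0, 0,0,0.04,0,0,0,0]'|egrep 'tool_pos|ft_force';done;  python3 -m creep '[0,0,0.04,0,0,0,0, 0,0,0.08,0,0,0,0, 0,0,0.12,0,0,0,0, 0,0,0.14,0,0,0,0, 0,0,0.14,0,0,0,0]'|egrep 'tool_pos|ft_force'
```

```text
tool_pos: [0.5287, 0.2513, 0.0898]
ft_force: [-0.8, -0.9, 4.8]
tool_pos: [0.5287, 0.2513, 0.0886]
ft_force: [-1.0, -0.1, 3.0]
tool_pos: [0.5288, 0.2513, 0.0854]
ft_force: [-1.5, -0.2, 4.6]
```

The force peaked, dropped, then rose again at the bottom stop about 8 mm down, so the key went through its snap. I back off straight up and check.

```bash
python3 -m creep '[0,0,-0.1,0,0,0,0, 0,0,-0.3,0,0,0,0, 0,0,-0.8,0,0,0,0, 0,0,-2,0,0,0,0, 0,0,-4,0,0,0,0]'|egrep 'time|tool_pos|ft_force'; python3 - <<'E'
from h import *
show()
for c in ['side','scene']:
  p=viewer.capture(c)
  for t in ['pan','pan_hook','seat_mid','key_right','key_left','tin','jar','bone']:
    for d in finder.pinpoint(p,t)[:3]:
      if t[:3]!='pan' or -.1<d['xyz'][1]<.1:print(c,t,np.round(d['xyz'],4),round(d['confidence'],2))
E
```

```text
time: 25.9
tool_pos: [0.5266, 0.2503, 0.1845]
ft_force: [1.5, 1.0, 0.1]
25.9 [0.5266 0.2503 0.1845] yh 21.73 z [ 0.001 -0.001 -1.   ] F [1.47 0.99 0.09] 0.0002 0.0
side pan [0.6156 0.0332 0.059 ] 0.85
side pan_hook [0.6157 0.0326 0.2119] 0.76
side seat_mid [0.619  0.0307 0.2111] 0.84
side key_right [0.5315 0.2543 0.0749] 0.67
side key_left [0.5102 0.301  0.0726] 0.79
side key_left [0.6176 0.0319 0.2141] 0.41
side key_left [ 0.5362  0.2392 -0.0015] 0.39
side tin [ 0.7054 -0.2768 -0.0015] 0.62
side jar [ 0.5605  0.4477 -0.0033] 0.72
side bone [0.3784 0.0027 0.0045] 0.66
scene pan [0.6187 0.0304 0.0594] 0.71
scene pan_hook [0.6151 0.0335 0.2139] 0.63
scene pan_hook [ 3.701e-01  5.100e-03 -3.000e-04] 0.44
scene seat_mid [0.6117 0.0333 0.2113] 0.87
scene seat_mid [0.6166 0.0332 0.0603] 0.65
scene key_right [0.5255 0.2499 0.0704] 0.69
scene key_left [0.5099 0.3054 0.0731] 0.76
scene key_left [0.6149 0.0323 0.2143] 0.71
scene tin [ 0.7078 -0.2737 -0.0026] 0.66
scene tin [0.5314 0.2364 0.0043] 0.53
scene jar [ 0.5571  0.4484 -0.0009] 0.63
scene bone [ 3.71e-01  3.00e-03 -2.00e-04] 0.69
```

```bash
python3 -c "
from cell import ticket
print(ticket.job_done())"
```

```text
the job is handed in; nothing more can be done
None
```

The pan hangs still on the arm's seat between the collars, and the right key was the working one: I pushed it through its snap and it came back up. The left key was never touched, the tin, jar and bone stayed put, and the job was handed in at about 26 s with no verdict returned.

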